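# Show the guard's label to the code reader

## Robot

A 7-joint arm with a two-finger parallel gripper is mounted at the origin on the work surface. World frame = base frame: x ahead of the robot, y to its left, z up, the work surface at z = 0. Lengths are in m, angles in rad, forces in N, time in s.
With the tool pointing down it reaches from about 0.35 to 0.9 m from the base axis. Payload 8.1 kg.
Tool frame: the origin (TCP) lies midway between the tips of the shut fingers; the grasp point (between the pads) lies 19 mm behind it (bot.grip_depth is the distance from the TCP to the grasp point, in m); x points along the fingers, y is the direction in which the jaws open and shut, and the axes are right-handed (so a half turn about x gives the same grasp; the last joint's range is limited). The gripper opens to 85 mm and grips with 20 to 120 N. Pads are 22 mm wide; open, the fingers measure 114 mm over their backs; the gripper's body (76 mm by 85 mm) begins 54 mm behind the grasp point. The pads swing forward as they close: fully open they stand 13 mm farther back than shut.
Start: joints at [-1.217, 0.434, 0.025, 1.573, -0.012, 1.134, -0.075], TCP at [0.276, 0.561, 0.231] pointing down, gripper open.
Joint ranges: [-2.62, 2.62], [-0.44, 2.09], [-1.27, 1.32], [0.08, 2.57], [-1.32, 4.46], [0.12, 2], [-2.74, 2.74]. Speed limits (rad/s): [2.22, 2.22, 3.01, 3.01, 3.14, 3.14, 3.14].

## Interface

Orientations are given as a unit quaternion [x, y, z, w].
In Python, from cell import bot, vision gives the robot as it stands.
- The arm moves only by the tool send_rows, never from a script. Its argument "rows" is text: rows parted by semicolons, each of 6 numbers parted by spaces: the shift along the tool's x, y, z in m, then the turn, a rotation vector about the tool's x, y, z in rad. In form: tx ty tz wx wy wz; .... A call has 1 to 12 rows; each row shifts and turns the pose as measured when the row begins, along the tool's axes as they then stand; what a row does not reach is not made up. A row lasts 1/12 s, in which the tool goes at most 41.7 mm and 7.16 degrees, less where a joint would pass 70% of its speed; a pose out of reach is approached as far as the arm can. A call is refused whole if a number of a shift passes 0.0417 or a number of a turn 0.125, either way. A call with a gripper value outside its range is refused whole. "jaw" is the closure, from -1 (fully open) to 1 (shut), set as the call begins (left out, the last holds). The fingers move at their own pace and stop on an object; the grip force is fixed at half the most. Time passes only in rows, so rows that do not move let the fingers close. It gives the time, the measured TCP pose, the force and the opening at its end, in the units of the state.
- bot.sense(): the state, without advancing time (a new reading comes with each control period).
- vision.snapshot(name): name is "scene" or "top" or "wrist"; returns a dict with "color" (400x640x3 uint8, blue, green, red), "K" (3x3 intrinsics, pixels), "cam_to_world" (4x4, takes a point from camera to world coordinates); the wrist camera has in their place "tool_from_camera" (4x4, takes a point from camera to tool coordinates, whose origin is the TCP and whose axes are the tool frame's). Camera axes: x right, y down, z forward; pixel columns grow to the right and rows downward; lengths in m; the calibration is good to about 2 mm. A picture is of the moment at which its call begins: read the wrist's pose just before it. There is no depth.
- bot.sign_off(): hands the job in, once; it reports no verdict.
The state is a dict: "t": time; "qpos": joint angles; "dq": joint speeds; "effort": joint torques, N m; "tool_pos": TCP position; "eef_rot": TCP orientation; "wrist_force": force on the tool from outside, world axes, zero at the start; "ft_torque": the same for the moment, N m; "opening": finger opening in m.
Only numpy, scipy, OpenCV 4.12 (cv2) and the standard library are available. Lean on these libraries where they do the work, as an engineer would, in place of code of your own. Each camera call takes 0.05 s, during which the arm holds its last target.

## Task

Book out the next terminal guard: lift the one of the two guards that stands nearer the code reader's end of the card rack out of its slot, holding it by its clear part so that your fingers never touch the frosted end, and show its code label to the reader: label facing squarely up into the reader's window, straight in front of it at the reading distance of 180 mm. The clipped corner tells which side is which, as the guards were racked either way round: with it at the top left, the label faces you. Finish still holding the guard there, motionless, and leave the other guard, the circuit card, the loose relay and the screwdriver where they are.

Things in the scene. Friction and masses are not known exactly. Their poses are not given: they have to be found in the camera images.
- rack: Card rack, fixed: black base 130 x 216 x 10 mm, two grey comb rails, teeth 38 mm high. Origin: middle of the underside; x: along the slots, away from the robot, give or take 20 degrees; +y: the reader's end. Slots 10 mm wide, floors 14 mm high; those at y = +66, 0, -66 mm hold, in any order, two guards and a circuit card; guard tops are 84 mm above the bench.
- guard_a_center (a point): Terminal guard: clear bluish acrylic plate 120 x 70 x 8 mm, about 80 g, standing on a long edge in a slot, either way round. Point: plate centre, 35 mm above its lower edge. x: along the plate to its frosted end; y: out of the face with the label; z: to the edge with the clipped corner (up in the rack). Frosted from x = 15 to 60 mm; clear from -60 to 15, the part to grip across the 8 mm.
- guard_a_end: Frosted white end of the guard, 45 mm long: one upper corner clipped at 45 degrees (14 mm), a square black-on-white code label 34 x 38 mm on one face only. Origin: label centre on that face, at x +37.5, y +4, z -5 mm from the guard's centre; same axes. Facing the label, clipped corner up, the frosted end is on the left.
- guard_b_center (a point): Second terminal guard, the same in every way as the first (see guard_a_center).
- guard_b_end: Frosted end of the second guard, as guard_a_end.
- card_center (a point): Green circuit card in a black plastic carrier, 120 x 76 x 8 mm, 90 g, standing in one of the three filled slots; a bystander. The point is its centre, 38 mm above its lower edge.
- reader_focus (a point): Reading point of the code reader, where the label centre has to be: in the air 200 mm above the bench, 180 mm straight out from the middle of the reader's window. x: from this point into the window, 40 degrees above level, away from the robot; the reader looks along -x.
- reader: Code reader on its stand, fixed. Origin: middle of the underside of its base, 110 x 110 mm; -x: its front. The 16 mm post, 384 mm high, stands 34 mm behind the origin; the reader is a black box 46 x 54 x 42 mm with a red window, window middle 32 mm in front of the origin and 316 mm up, looking forward and 40 degrees down.
- relay_center (a point): Loose black power relay, 66 x 36 mm, 48 mm high, lying on the bench; a bystander. The point is at its centre, 24 mm up.
- driver_mid (a point): Screwdriver with a yellow handle, 190 mm long, lying on the bench; a bystander. The point is half-way along it, 13 mm up; x runs to its tip.
Not all that is in view belongs to the job. Leave any orange look-alike of the part that bears guard_b_center alone.

How it is judged:
By the outcome, as a careful person would: the job done as asked, in the order asked, and still so for the second after the job is handed in, while the arm keeps its last pose, push and grip.
It also fails if it takes over 38 s, if anything falls off the work surface, if the arm or the gripper's body presses on something with over 40 N, if the wrist force passes 120 N, or if a joint passes its speed limit or range.

## Working session

There is one attempt and no reset: what is moved stays moved. The work goes in short steps, Python scripts to look and compute and a tool call to move; the robot and the scene stay as the last step left them, time stands still between calls to the robot, and variables do not carry over. Pictures are saved under pics/ and viewed, and the job is handed in when it is done.

Besides the shell and the picture viewer there is one more tool, called after ">>>" as a command line: name --argument value ..., lists and objects as JSON in quotes. send_rows: Moves the arm, as the interface text tells. Its arguments: {"type":"object","properties":{"rows":{"type":"string"},"jaw":{"type":"number"}},"required":["rows"]}

```bash
ls; mkdir -p pics; python3 - <<'E'
from cell import bot, vision
import cv2, numpy as np
s=bot.sense(); print({k:np.round(v,3) for k,v in s.items()}, bot.grip_depth)
for n in ["scene","top","wrist"]:
    d=vision.snapshot(n); cv2.imwrite(f"pics/{n}0.png",d["color"])
    np.save(f"pics/{n}0.npy",d,allow_pickle=True)
    print(n,{k:np.round(v,4).tolist() for k,v in d.items() if k!="color"})
E
```

```text
pics
{'t': np.float64(0.0), 'qpos': array([-1.217,  0.435,  0.025,  1.574, -0.012,  1.134, -0.075]), 'dq': array([ 0.   ,  0.001,  0.001, -0.001, -0.001,  0.002,  0.002]), 'effort': array([-0.0000e+00, -6.7047e+01,  1.0250e+00, -3.1620e+01,  1.6000e-02,
        1.3000e-02, -0.0000e+00]), 'tool_pos': array([0.276, 0.56 , 0.231]), 'eef_rot': array([ 0.16 ,  0.689, -0.161,  0.689]), 'wrist_force': array([ 0.207, -0.018,  1.233]), 'ft_torque': array([0.004, 0.008, 0.035]), 'opening': np.float64(0.085)} 0.0187
scene {'K': [[362.7992, 0.0, 321.6686], [0.0, 362.7992, 197.5271], [0.0, 0.0, 1.0]], 'cam_to_world': [[-0.822, 0.4547, -0.3429, 0.9302], [0.5694, 0.6451, -0.5095, 0.4836], [-0.0105, -0.614, -0.7892, 0.911], [0.0, 0.0, 0.0, 1.0]]}
top {'K': [[430.5972, 0.0, 323.6165], [0.0, 430.5972, 200.8936], [0.0, 0.0, 1.0]], 'cam_to_world': [[0.0277, -0.9867, 0.1604, 0.4067], [-0.9995, -0.0303, -0.0135, -0.0136], [0.0182, -0.16, -0.987, 1.1501], [0.0, 0.0, 0.0, 1.0]]}
wrist {'K': [[288.0882, 0.0, 317.0061], [0.0, 288.0882, 199.3646], [0.0, 0.0, 1.0]], 'tool_from_camera': [[-0.0002, -0.2702, 0.9628, -0.1429], [1.0, 0.0005, 0.0003, 0.0005], [-0.0006, 0.9628, 0.2702, -0.0685], [0.0, 0.0, 0.0, 1.0]]}
```

View pics/scene0.png

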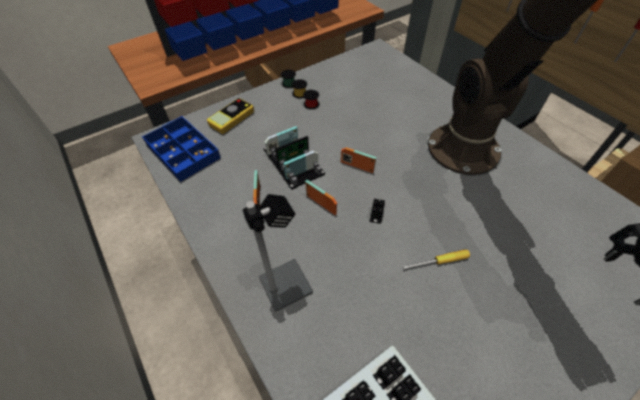

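View pics/top0.png

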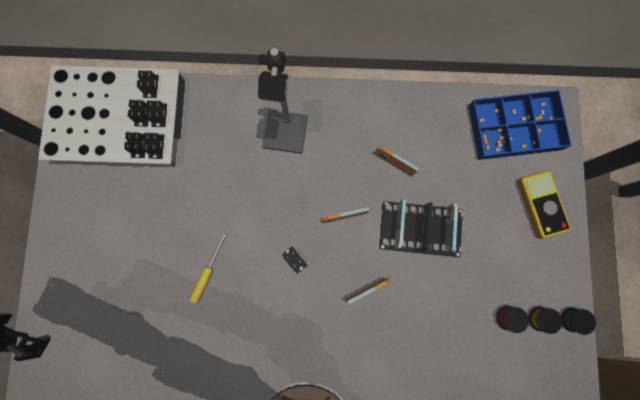

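View pics/wrist0.png

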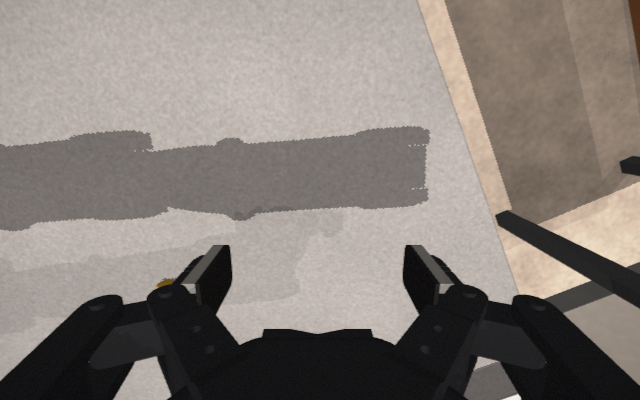

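The top view shows the rack at (420,228) with guards at about (403,222) and (455,228), and the card at 428. The reader base is at (285,132), the relay at (294,260) and the driver at (208,268). There are three orange look-alikes standing around. I'll zoom in on these.

```bash
python3 - <<'E'
import cv2, numpy as np
a=cv2.imread("pics/top0.png")[185:275,360:480]; b=cv2.imread("pics/scene0.png")[110:220,240:350]
cv2.imwrite("pics/topz.png",cv2.resize(a,None,fx=6,fy=6,interpolation=cv2.INTER_CUBIC))
cv2.imwrite("pics/scenez.png",cv2.resize(b,None,fx=5.4,fy=5.4,interpolation=cv2.INTER_CUBIC))
c=cv2.imread("pics/top0.png")[40:160,240:320]
cv2.imwrite("pics/readz.png",cv2.resize(c,None,fx=5,fy=5,interpolation=cv2.INTER_CUBIC))
E
```

```text
(no output)
```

View pics/topz.png

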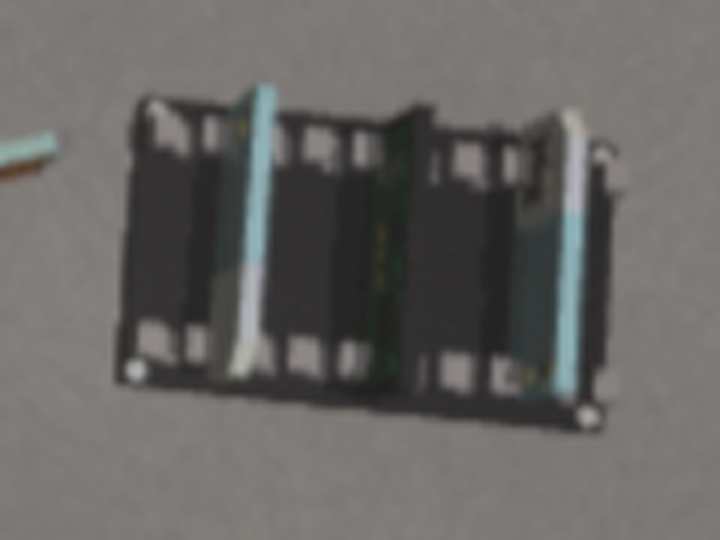

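View pics/scenez.png

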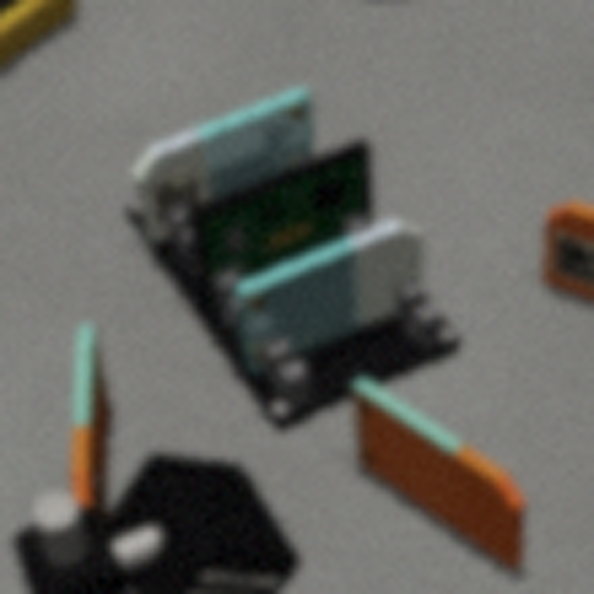

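View pics/readz.png

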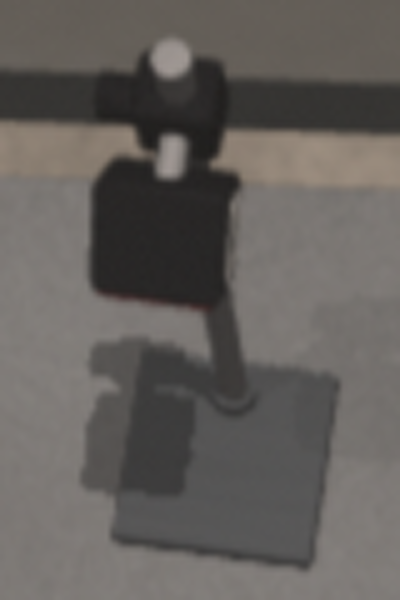

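```bash
cat > h.py <<'E'
import numpy as np, cv2
def load(n): return np.load(f"pics/{n}0.npy",allow_pickle=True).item()
def ray(d,uv):
    uv=np.atleast_2d(np.asarray(uv,float)); K=d["K"]; T=d["cam_to_world"]
    v=np.c_[(uv[:,0]-K[0,2])/K[0,0],(uv[:,1]-K[1,2])/K[1,1],np.ones(len(uv))]@T[:3,:3].T
    return T[:3,3],v
def onz(d,uv,z):
    o,v=ray(d,uv); return o+v*((z-o[2])/v[:,2])[:,None]
def tri(d1,u1,d2,u2):
    o1,v1=ray(d1,u1);o2,v2=ray(d2,u2);v1=v1[0];v2=v2[0]
    A=np.c_[v1,-v2];s=np.linalg.lstsq(A,o2-o1,rcond=None)[0]
    p,q=o1+s[0]*v1,o2+s[1]*v2; return (p+q)/2,np.linalg.norm(p-q)
def proj(d,P):
    T=np.linalg.inv(d["cam_to_world"]);P=np.atleast_2d(P);c=P@T[:3,:3].T+T[:3,3];q=c@d["K"].T;return q[:,:2]/q[:,2:]
E
python3 - <<'E'
from h import *
np.set_printoptions(precision=4,suppress=True)
t=load("top");s=load("scene")
def Z(p,f,o): return np.array(p)/f+np.array(o)-0.5+0.5/f
# guard top line centres, bright edge
hsv=cv2.cvtColor(t["color"],cv2.COLOR_BGR2HSV)
sub=t["color"][195:252,385:475].astype(int)
g=sub.max(2)
m=((g>150)).astype(np.uint8)
n,l,st,c=cv2.connectedComponentsWithStats(m)
for i in range(1,n):
    if st[i,4]>40:
        ys,xs=np.where(l==i); pts=np.c_[xs+385,ys+195]
        vx,vy,x0,y0=cv2.fitLine(pts.astype(np.float32),cv2.DIST_L2,0,.01,.01).ravel()
        W=onz(t,pts,.084); print(st[i],W.min(0),W.max(0),W.mean(0))
        vx,vy,x0,y0=cv2.fitLine(W[:,:2].astype(np.float32),cv2.DIST_L2,0,.001,.001).ravel(); print("dir",vx,vy,"yaw",np.degrees(np.arctan2(vy,vx)))
# rack screws at z~?
for p in [(153,107),(603,153),(135,370),(588,417)]:
    u=Z(p,6,(360,185)); print(p,u,onz(t,u,.012),onz(t,u,.048))
# reader
print("base corners z=.01")
for p in [(337,375),(310,567),(113,538)]:
    u=Z(p,5,(240,40)); print(u,onz(t,u,.012))
print("posttop",onz(t,Z((170,58),5,(240,40)),.384),"postbase",onz(t,Z((232,400),5,(240,40)),.012))
sy=np.array(s["color"][180:315,235:320]); cv2.imwrite("pics/rs.png",cv2.resize(sy,None,fx=4.4,fy=4.4,interpolation=cv2.INTER_CUBIC))
E
```

```text
[ 14   4   7  48 127] [ 0.4727 -0.233   0.084 ] [ 0.591  -0.2178  0.084 ] [ 0.5302 -0.2256  0.084 ]
dir 0.99650687 -0.08351075 yaw -4.7903924
[ 68   9   5  46 119] [ 0.4691 -0.3642  0.084 ] [ 0.5823 -0.3519  0.084 ] [ 0.5233 -0.3573  0.084 ]
dir 0.9980863 -0.061836965 yaw -3.545259
(153, 107) [385.0833 202.4167] [[ 0.5926 -0.1941  0.012 ]] [[ 0.5867 -0.1884  0.048 ]]
(603, 153) [460.0833 210.0833] [[ 0.5779 -0.396   0.012 ]] [[ 0.5725 -0.3839  0.048 ]]
(135, 370) [382.0833 246.25  ] [[ 0.4752 -0.1868  0.012 ]] [[ 0.473  -0.1813  0.048 ]]
(588, 417) [457.5833 254.0833] [[ 0.4603 -0.3867  0.012 ]] [[ 0.4586 -0.3749  0.048 ]]
base corners z=.01
[307.  114.6] [[0.8319 0.0235 0.012 ]]
[301.6 153. ] [[0.7219 0.0345 0.012 ]]
[262.2 147.2] [[0.7347 0.1423 0.012 ]]
posttop [[0.8172 0.0793 0.384 ]] postbase [[0.8155 0.0809 0.012 ]]
```

View pics/rs.png

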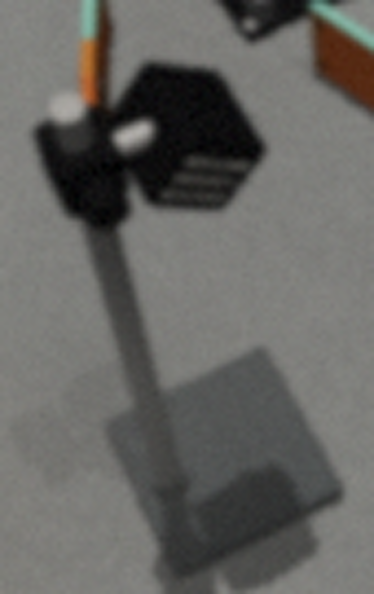

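```bash
cat > plan.py <<'E'
from h import *
from scipy.spatial.transform import Rotation as Ro
np.set_printoptions(precision=4,suppress=True)
def Rz(d): return Ro.from_euler('z',d,degrees=True).as_matrix()
def toolR_pick(yaw,sgn=1): # x down, y = sgn*(rack y)
    x=np.array([0,0,-1.]); y=sgn*Rz(yaw)[:,1]; return np.c_[x,y,np.cross(x,y)]
def delta(bot,pos,R):
    s=bot.sense(); R0=Ro.from_quat(s["eef_rot"]).as_matrix()
    d=R0.T@(np.asarray(pos)-s["tool_pos"]); w=Ro.from_matrix(R0.T@R).as_rotvec()
    print("t",round(float(s["t"]),2),"pos",s["tool_pos"],"q",s["qpos"],"open",s["opening"],"F",s["wrist_force"])
    print("tool axes\n",R0); print("shift",d,"turn",w,"deg",np.degrees(np.linalg.norm(w))); return d,w
E
python3 - <<'E'
from plan import *
from cell import bot
t=load("top");s=load("scene")
for sg in (1,-1): delta(bot,[.561,-.2275,.26],toolR_pick(-3.9,sg))
print("scene base corners")
for p in [(262,347),(343,490),(107,425)]:
    u=np.array(p)/4.4+np.array((235,180))-.5+.5/4.4; print(onz(s,u,.012))
a=onz(s,(np.array((66,108))/4.4+np.array((235,180))-.4),.384);print("posttop scene",a)
f=np.array([.614,.1015,.2]); print("focus px top/scene",proj(t,f),proj(s,f))
E
```

```text
t 0.15 pos [0.2756 0.5605 0.2307] q [-1.2166  0.4351  0.025   1.5739 -0.0116  1.134  -0.0751] open 0.08525479285110599 F [ 0.0842 -0.3701 -0.8197]
tool axes
 [[-0.0004  0.4412  0.8974]
 [-0.0012  0.8974 -0.4412]
 [-1.     -0.0013  0.0001]]
shift [-0.0285 -0.5813  0.6038] turn [-0.3889 -0.0001  0.0013] deg 22.27985810810597
t 0.15 pos [0.2756 0.5605 0.2307] q [-1.2166  0.4351  0.025   1.5739 -0.0116  1.134  -0.0751] open 0.08525479285110599 F [ 0.0842 -0.3701 -0.8197]
tool axes
 [[-0.0004  0.4412  0.8974]
 [-0.0012  0.8974 -0.4412]
 [-1.     -0.0013  0.0001]]
shift [-0.0285 -0.5813  0.6038] turn [2.7527 0.0018 0.0002] deg 157.72026132087515
scene base corners
[[0.7244 0.0356 0.012 ]]
[[0.7355 0.1441 0.012 ]]
[[0.8305 0.0265 0.012 ]]
posttop scene [[0.8171 0.0803 0.384 ]]
focus px top/scene [[267.4144 175.985 ]] [[342.5828 216.966 ]]
```

>>> send_rows --rows "-0.001 -0.015 0.015 0 0 0; -0.001 -0.024 0.025 0 0 0; -0.001 -0.024 0.025 0 0 0; -0.001 -0.024 0.025 0 0 0; -0.001 -0.024 0.025 0 0 0; -0.001 -0.024 0.025 0 0 0; -0.001 -0.024 0.025 0 0 0; -0.001 -0.024 0.025 0 0 0; -0.001 -0.024 0.025 0 0 0; -0.001 -0.024 0.025 0 0 0; -0.001 -0.024 0.025 0 0 0; -0.001 -0.024 0.025 0 0 0" --jaw 0

```text
t: 1.15
tool_pos: [0.4125, 0.173, 0.2389]
eef_rot: [0.154, 0.692, -0.156, 0.688]
wrist_force: [1.5, 0.3, -0.8]
opening: 0.0428
```

```bash
python3 - <<'E'
from plan import *
from cell import bot
delta(bot,[.561,-.2275,.26],toolR_pick(-3.9,1))
E
```

```text
t 1.15 pos [0.4125 0.173  0.2389] q [-0.6902  0.1354  0.1981  1.9795 -0.0328  1.0357  0.6517] open 0.04283191978316951 F [ 1.5001  0.2859 -0.7881]
tool axes
 [[-0.0061  0.4278  0.9038]
 [-0.0014  0.9039 -0.4278]
 [-1.     -0.0039 -0.0049]]
shift [-0.0215 -0.2985  0.3055] turn [-0.374  -0.0056  0.0029] deg 21.433716214882097
```

>>> send_rows --rows "-0.002 -0.027 0.028 0 0 0; -0.002 -0.027 0.028 0 0 0; -0.002 -0.027 0.028 0 0 0; -0.002 -0.027 0.028 0 0 0; -0.002 -0.027 0.028 0 0 0; -0.002 -0.027 0.028 0 0 0; -0.002 -0.027 0.028 0 0 0; -0.002 -0.027 0.028 0 0 0; 0 0 0 -0.12 0 0; 0 0 0 -0.12 0 0; 0 0 0 -0.12 0 0; 0 0 0 0 0 0"

```text
t: 2.15
tool_pos: [0.5246, -0.1455, 0.255]
eef_rot: [0.026, 0.708, -0.03, 0.705]
wrist_force: [-0.0, 1.2, -0.5]
opening: 0.0428
```

```bash
python3 - <<'E'
from plan import *
from cell import bot, vision
delta(bot,[.561,-.2275,.26],toolR_pick(-3.9,1))
d=vision.snapshot("wrist"); cv2.imwrite("pics/w1.png",d["color"]); 
s=bot.sense();d["pos"]=s["tool_pos"];d["rot"]=s["eef_rot"];np.save("pics/w10.npy",d,allow_pickle=True)
E
```

```text
t 2.15 pos [ 0.5246 -0.1455  0.255 ] q [-0.119   0.2892  0.372   1.7567 -0.1077  1.1207  1.7779] open 0.04281270536195269 F [-0.0356  1.2163 -0.4773]
tool axes
 [[-0.0054  0.079   0.9969]
 [-0.0058  0.9969 -0.079 ]
 [-1.     -0.0062 -0.0049]]
shift [-0.0047 -0.0789  0.0427] turn [-0.011  -0.005   0.0061] deg 0.7781959073264866
```

View pics/w1.png

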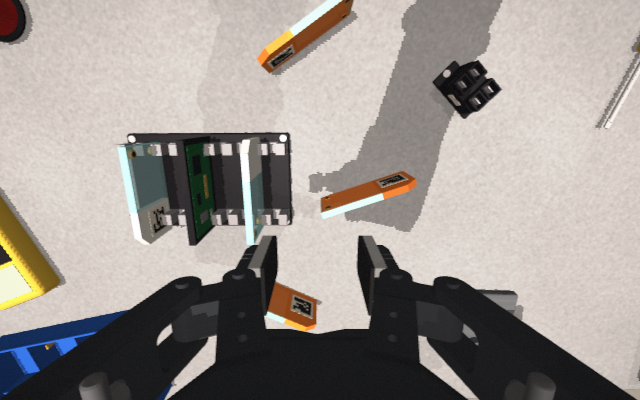

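```bash
python3 - <<'E'
from plan import *
d=load("w1"); T=np.eye(4); T[:3,:3]=Ro.from_quat(d["rot"]).as_matrix();T[:3,3]=d["pos"]
d["cam_to_world"]=T@d["tool_from_camera"]; np.save("pics/w10.npy",d,allow_pickle=True)
c=d["color"][120:260,110:310]; cv2.imwrite("pics/w1z.png",cv2.resize(c,None,fx=4,fy=4,interpolation=cv2.INTER_CUBIC))
for u in [(131,139),(283,139)]: print("screw",onz(d,u,.012))
E
```

```text
screw [[ 0.4602 -0.3874  0.012 ]]
screw [[ 0.4773 -0.1874  0.012 ]]
```

View pics/w1z.png

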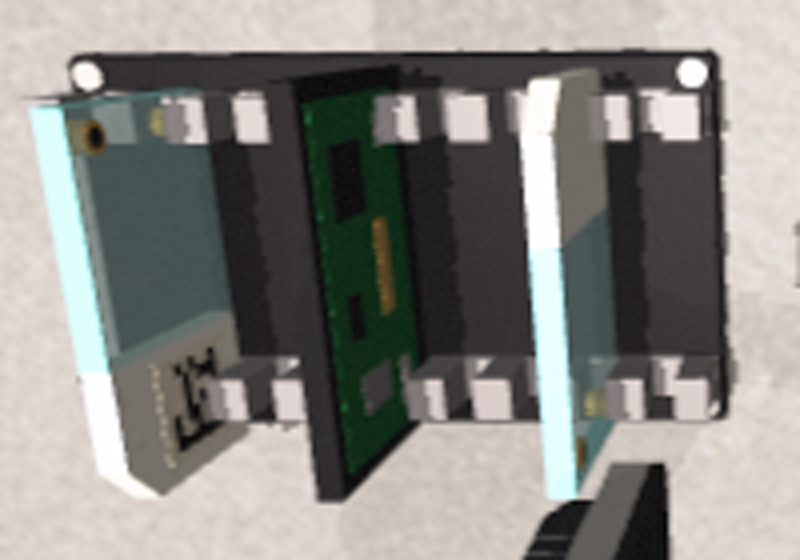

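```bash
python3 - <<'E'
from plan import *
d=load("w1"); t=load("top")
P=[]
for z in [(539,107),(545,248),(563,497)]:
    u=np.array(z)/4+np.array((110,120))-.4; p=onz(d,u,.084)[0]; P.append(p); print(u,p)
a=P[2]-P[0]; print("len",np.linalg.norm(a),"(106)","yaw",np.degrees(np.arctan2(a[1],a[0])),"frost-end", np.linalg.norm(P[2]-P[1]),"(75)")
e=a/np.linalg.norm(a); c=P[2]-.06*e; print("centre",c, "from boundary",P[1]+.015*e, "rack:", [.5309,-.225])
# end-face width
for z in [(548,497),(578,497)]:
    print(onz(d,np.array(z)/4+np.array((110,120))-.4,.084))
E
```

```text
[244.35 146.35] [ 0.4778 -0.2207  0.084 ]
[245.85 181.6 ] [ 0.5163 -0.2249  0.084 ]
[250.35 243.85] [ 0.5912 -0.2309  0.084 ]
len 0.11392473086748751 (106) yaw -5.15964890177103 frost-end 0.0751458867796495 (75)
centre [ 0.5315 -0.2255  0.084 ] from boundary [ 0.5313 -0.2263  0.084 ] rack: [0.5309, -0.225]
[[ 0.5909 -0.2354  0.084 ]]
[[ 0.5916 -0.2265  0.084 ]]
```

>>> send_rows --rows "0 0 0 0.12 0 0; 0 0 0 0.12 0 0; 0 0 0 0.12 0 0; 0 0 0 0.12 0 0; 0 0 0 0.12 0 0; 0 0 0 0.12 0 0; 0 0 0 0.12 0 0; 0 0 0 0.12 0 0; 0 0 0 0.12 0 0; 0 0 0 0.12 0 0; 0 0 0 0.12 0 0; 0 0 0 0.12 0 0"

```text
t: 3.2
tool_pos: [0.5231, -0.1392, 0.2542]
eef_rot: [-0.502, -0.497, 0.507, -0.494]
wrist_force: [-0.3, 0.3, 0.3]
opening: 0.0428
```

>>> send_rows --rows "0 0 0 0.12 0 0; 0 0 0 0.12 0 0; 0 0 0 0.12 0 0; 0 0 0 0.12 0 0; 0 0 0 0.12 0 0; 0 0 0 0.12 0 0; 0 0 0 0.12 0 0; 0 0 0 0.12 0 0; 0 0 0 0.12 0 0; 0 0 0 0.12 0 0; 0 0 0 0.12 0 0; 0 0 0 0.12 0 0"

```text
t: 4.2
tool_pos: [0.5225, -0.1302, 0.2541]
eef_rot: [-0.705, -0.02, 0.709, -0.017]
wrist_force: [0.2, -0.1, -0.8]
opening: 0.0427
```

```bash
python3 - <<'E'
from plan import *
from cell import bot
delta(bot,[.561,-.2275,.18],toolR_pick(-3.9,-1))
E
```

```text
t 4.2 pos [ 0.5225 -0.1302  0.2541] q [-0.61    0.4085  1.0636  1.8004 -0.3875  1.1704 -0.9411] open 0.04272739376912866 F [ 0.1942 -0.1172 -0.8125]
tool axes
 [[-0.0066  0.0528 -0.9986]
 [ 0.0038 -0.9986 -0.0528]
 [-1.     -0.0041  0.0064]]
shift [ 0.0734  0.0995 -0.0338] turn [0.1209 0.0066 0.0038] deg 6.941684157013946
```

>>> send_rows --rows "0.01 0.015 -0.005 0.02 0.001 0.001; 0.01 0.015 -0.005 0.02 0.001 0; 0.01 0.015 -0.005 0.02 0.001 0; 0.01 0.015 -0.005 0.02 0.001 0; 0.01 0.015 -0.005 0.02 0.001 0; 0.01 0.015 -0.005 0.02 0.001 0; 0.01 0.01 -0.004 0.01 0 0; 0 0 0 0 0 0"

```text
t: 4.87
tool_pos: [0.5578, -0.2258, 0.1798]
eef_rot: [0.706, -0.04, -0.706, -0.044]
wrist_force: [-0.6, 0.0, 1.5]
opening: 0.0428
```

```bash
python3 - <<'E'
from plan import *
from cell import bot
delta(bot,[.561,-.228,.12],toolR_pick(-4.4,-1))
E
```

```text
t 4.87 pos [ 0.5578 -0.2258  0.1798] q [-0.3287  0.6006  0.9814  1.7475 -0.5609  1.103  -0.8518] open 0.042787604468669804 F [-0.587   0.046   1.4847]
tool axes
 [[ 0.001  -0.1189 -0.9929]
 [ 0.0061 -0.9929  0.1189]
 [-1.     -0.0061 -0.0002]]
shift [ 0.0598  0.0022 -0.0034] turn [-0.0424 -0.0004  0.0061] deg 2.453704026741635
```

>>> send_rows --rows "0.02 0.001 -0.002 -0.02 0 0.003; 0.02 0.001 -0.002 -0.02 0 0.003; 0.018 0 0 0 0 0; 0 0 0 0 0 0"

```text
t: 5.2
tool_pos: [0.5629, -0.2257, 0.1214]
eef_rot: [0.707, -0.031, -0.706, -0.031]
wrist_force: [-1.2, 0.5, 0.2]
opening: 0.0424
```

```bash
python3 - <<'E'
from plan import *
from cell import bot,vision
delta(bot,[.561,-.228,.047],toolR_pick(-4.4,-1))
d=vision.snapshot("wrist"); cv2.imwrite("pics/w2.png",d["color"])
E
```

```text
t 5.2 pos [ 0.5629 -0.2257  0.1214] q [-0.2899  0.6641  0.9151  1.7967 -0.6229  0.9959 -0.7811] open 0.04240988025035702 F [-1.247   0.4893  0.1807]
tool axes
 [[ 0.0023 -0.0887 -0.9961]
 [ 0.0002 -0.9961  0.0887]
 [-1.     -0.0004 -0.0023]]
shift [0.0744 0.0025 0.0018] turn [-0.012  -0.0023  0.0004] deg 0.6995382480703434
```

View pics/w2.png

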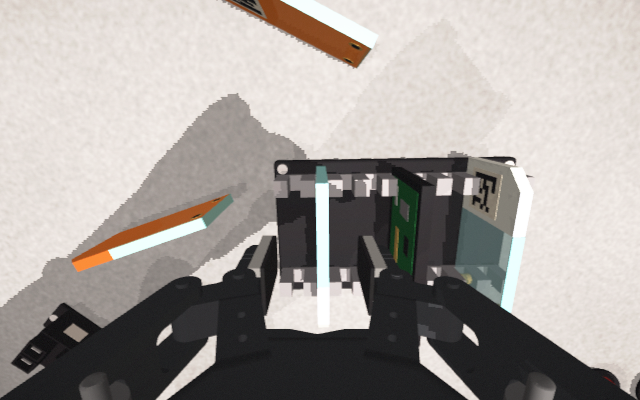

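The wrist view shows the plate edge running straight up the image at column 322. It sits between the fingers at about 262 and 374, and the fingers are over its clear part. I'll go down.

>>> send_rows --rows "0.015 0.001 0.001 -0.006 -0.001 0; 0.015 0.001 0.001 -0.006 -0.001 0; 0.015 0 0 0 0 0; 0.015 0 0 0 0 0; 0.012 0 0 0 0 0; 0 0 0 0 0 0; 0 0 0 0 0 0"

```text
t: 5.83
tool_pos: [0.5662, -0.2263, 0.055]
eef_rot: [0.71, -0.028, -0.703, -0.028]
wrist_force: [-0.3, -0.7, -0.0]
opening: 0.0429
```

```bash
python3 - <<'E'
from plan import *
from cell import bot,vision
delta(bot,[.561,-.228,.047],toolR_pick(-4.4,-1))
d=vision.snapshot("wrist"); cv2.imwrite("pics/w3.png",d["color"])
E
```

```text
t 5.83 pos [ 0.5662 -0.2263  0.055 ] q [-0.2391  0.7386  0.8333  1.8444 -0.7116  0.8743 -0.7067] open 0.04286674037583538 F [-0.2674 -0.6747 -0.0039]
tool axes
 [[ 0.0106 -0.0792 -0.9968]
 [-0.0016 -0.9969  0.0792]
 [-0.9999  0.0008 -0.0107]]
shift [0.0079 0.0021 0.0052] turn [-0.0025 -0.0107 -0.0008] deg 0.630226409918882
```

View pics/w3.png

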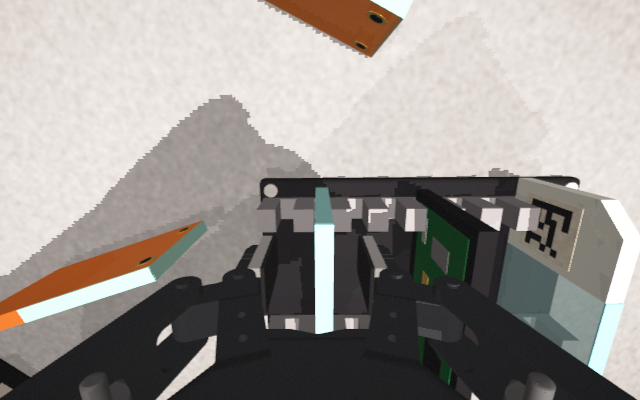

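>>> send_rows --rows "0.004 0.001 0.002 0 -0.005 0; 0.004 0.001 0.002 0 -0.005 0; 0.001 0 0 0 0 0; 0 0 0 0 0 0"

```text
t: 6.22
tool_pos: [0.5631, -0.2287, 0.0477]
eef_rot: [0.708, -0.029, -0.705, -0.027]
wrist_force: [-0.1, -0.3, -0.5]
opening: 0.0427
```

>>> send_rows --rows "0 0 0 0 0 0; 0 0 0 0 0 0; 0 0 0 0 0 0; 0 0 0 0 0 0; 0 0 0 0 0 0; 0 0 0 0 0 0; 0 0 0 0 0 0; 0 0 0 0 0 0" --jaw 1

```text
t: 6.88
tool_pos: [0.5634, -0.229, 0.0483]
eef_rot: [0.708, -0.029, -0.705, -0.027]
wrist_force: [1.1, 0.2, -0.1]
opening: 0.0074
```

```bash
python3 - <<'E'
from plan import *
from cell import bot,vision
delta(bot,[.561,-.228,.047],toolR_pick(-4.4,-1))
d=vision.snapshot("wrist"); cv2.imwrite("pics/w4.png",d["color"])
E
```

```text
t 6.88 pos [ 0.5634 -0.229   0.0483] q [-0.2308  0.7484  0.8275  1.8467 -0.7152  0.869  -0.6993] open 0.007370540469597358 F [ 1.1404  0.1639 -0.0783]
tool axes
 [[ 0.0038 -0.0794 -0.9968]
 [-0.002  -0.9968  0.0794]
 [-1.      0.0017 -0.0039]]
shift [ 0.0013 -0.0008  0.0025] turn [-0.0027 -0.0039 -0.0017] deg 0.28794571881004644
```

View pics/w4.png

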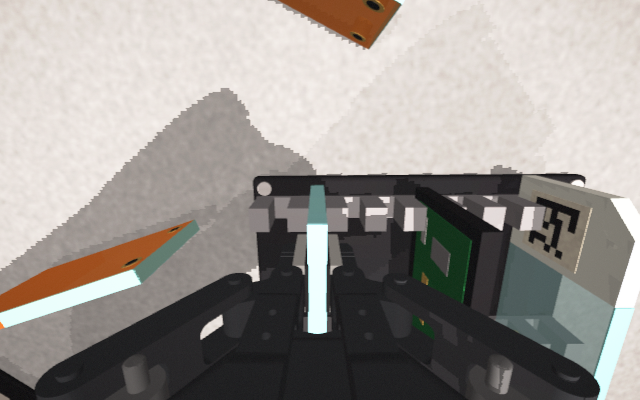

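Gripped: the opening is 7.4 mm. Lifting straight up.

>>> send_rows --rows "-0.008 0 0 0 0 0; -0.015 0 0 0 0 0; -0.02 0 0 0 0 0; -0.02 0 0 0 0 0; -0.02 0 0 0 0 0; -0.02 0 0 0 0 0; -0.02 0 0 0 0 0; -0.02 0 0 0 0 0; -0.02 0 0 0 0 0; -0.02 0 0 0 0 0; -0.015 0 0 0 0 0; 0 0 0 0 0 0"

```text
t: 7.93
tool_pos: [0.5595, -0.2296, 0.2603]
eef_rot: [0.707, -0.031, -0.706, -0.029]
wrist_force: [-0.1, -0.5, -1.1]
opening: 0.0074
```

```bash
cat > final.py <<'E'
from plan import *
F=np.array([.614,.1015,.2]); yaw=-6.2
TG=np.array([-.0326,0,-.0007]) # TCP in guard frame
def gR(yaw=yaw,tilt=40):
    xr=Rz(yaw)[:,0]; t=np.radians(tilt); up=np.array([0,0,1.])
    n=np.cos(t)*xr+np.sin(t)*up; gz=-np.sin(t)*xr+np.cos(t)*up
    return np.c_[np.cross(n,gz),n,gz]
G2T=np.c_[[0,0,-1.],[0,1,0],[1,0,0]]  # tool axes in guard frame (tool x=-gz, y=+gy since sgn -1)
def target():
    R=gR(); c=F-R@np.array([.0375,.004,-.005]); return c+R@TG, R@G2T
E
python3 - <<'E'
from final import *
from cell import bot,vision
p,R=target(); print("target",p); print(R, np.linalg.det(R))
delta(bot,p,R)
# level yawed waypoint
Rl=gR(yaw,0)@G2T; print("level"); delta(bot,p+[0,0,.05],Rl)
d=vision.snapshot("wrist"); cv2.imwrite("pics/w5.png",d["color"])
d=vision.snapshot("top"); cv2.imwrite("pics/t5.png",d["color"])
E
```

```text
target [0.6158 0.1718 0.2007]
[[ 0.639   0.7616 -0.108 ]
 [-0.0694 -0.0827 -0.9942]
 [-0.766   0.6428  0.    ]] 1.0
t 7.93 pos [ 0.5595 -0.2296  0.2603] q [-0.3633  0.5301  1.0385  1.638  -0.4752  1.2497 -0.8862] open 0.0073569310288521 F [-0.0841 -0.5197 -1.0526]
tool axes
 [[ 0.0002 -0.084  -0.9965]
 [-0.0023 -0.9965  0.084 ]
 [-1.      0.0022 -0.0004]]
shift [ 0.0587 -0.4049 -0.0224] turn [-1.4774  0.5393  0.5491] deg 95.44406291228697
level
t 7.93 pos [ 0.5595 -0.2296  0.2603] q [-0.3633  0.5301  1.0385  1.638  -0.4752  1.2497 -0.8862] open 0.0073569310288521 F [-0.0841 -0.5197 -1.0526]
tool axes
 [[ 0.0002 -0.084  -0.9965]
 [-0.0023 -0.9965  0.084 ]
 [-1.      0.0022 -0.0004]]
shift [ 0.0087 -0.4048 -0.0224] turn [-1.5467  0.0014 -0.002 ] deg 88.62083244525326
```

View pics/w5.png

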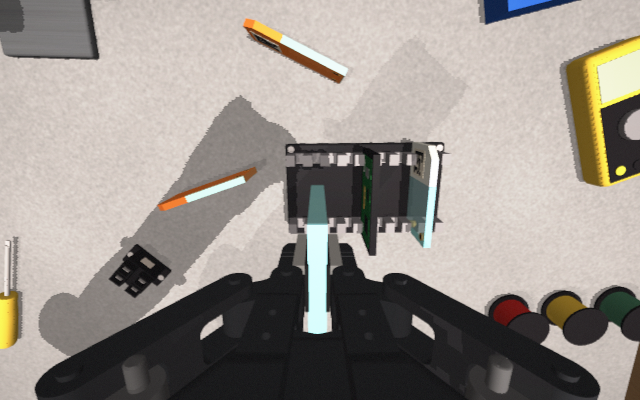

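View pics/t5.png

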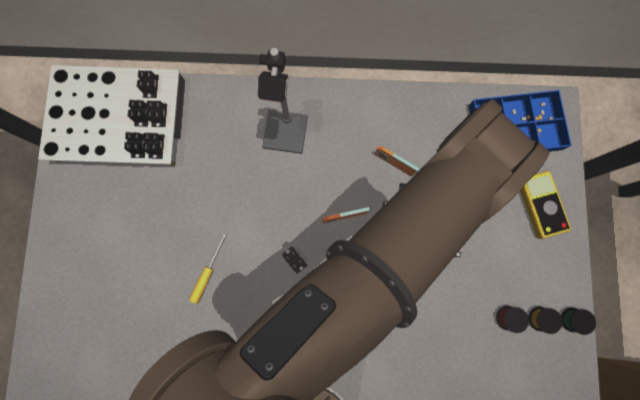

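>>> send_rows --rows "0 -0.015 0 0 0 0; 0 -0.025 -0.001 0 0 0; 0 -0.03 -0.001 0 0 0; 0 -0.03 -0.001 0 0 0; 0 -0.03 -0.001 0 0 0; 0 -0.03 -0.001 0 0 0; 0 -0.03 -0.001 0 0 0; 0 -0.03 -0.001 0 0 0; 0 -0.03 -0.001 0 0 0; 0 -0.03 -0.001 0 0 0; 0 -0.02 0 0 0 0; 0 -0.01 0 0 0 0"

```text
t: 9.03
tool_pos: [0.5864, 0.0913, 0.242]
eef_rot: [-0.698, 0.035, 0.715, 0.032]
wrist_force: [0.4, 0.8, -1.2]
opening: 0.0071
```

>>> send_rows --rows "0 0 0 -0.06 0 0; 0 0 0 -0.1 0 0; 0 0 0 -0.11 0 0; 0 0 0 -0.11 0 0; 0 0 0 -0.11 0 0; 0 0 0 -0.11 0 0; 0 0 0 -0.11 0 0; 0 0 0 -0.11 0 0; 0 0 0 -0.11 0 0; 0 0 0 -0.11 0 0; 0 0 0 -0.11 0 0; 0 0 0 -0.05 0 0"

```text
t: 10.03
tool_pos: [0.5785, 0.0871, 0.2291]
eef_rot: [-0.576, -0.392, 0.607, -0.382]
wrist_force: [-0.1, 0.1, -0.3]
opening: 0.0069
```

```bash
python3 - <<'E'
from final import *
from cell import bot,vision
p,R=target(); delta(bot,p,R)
Rl=gR(yaw,0)@G2T; print("level"); delta(bot,p+[0,0,.05],Rl)
d=vision.snapshot("wrist"); cv2.imwrite("pics/w6.png",d["color"])
E
```

```text
t 10.03 pos [0.5785 0.0871 0.2291] q [-0.7336  0.4592  0.7223  1.6775 -0.3132  1.1736 -0.3377] open 0.006887406057807609 F [-0.1273  0.0555 -0.2614]
tool axes
 [[-0.044   0.916  -0.3987]
 [-0.0119 -0.3995 -0.9167]
 [-0.999  -0.0356  0.0285]]
shift [ 0.0257  0.0013 -0.0934] turn [-0.2827  0.1278  0.7323] deg 45.570998849395366
level
t 10.03 pos [0.5785 0.0871 0.2291] q [-0.7336  0.4592  0.7223  1.6775 -0.3132  1.1736 -0.3377] open 0.006887406057807609 F [-0.1273  0.0555 -0.2614]
tool axes
 [[-0.044   0.916  -0.3987]
 [-0.0119 -0.3995 -0.9167]
 [-0.999  -0.0356  0.0285]]
shift [-0.0243 -0.0005 -0.0919] turn [-0.3025  0.0229  0.0397] deg 17.52829679753856
```

View pics/w6.png

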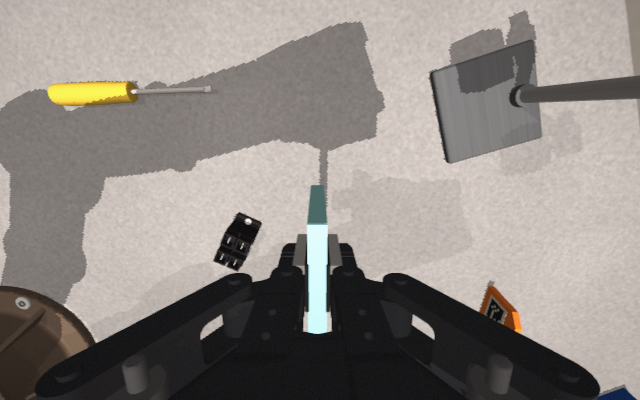

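>>> send_rows --rows "-0.006 0 -0.02 -0.06 0 0; -0.008 0 -0.025 -0.06 0 0.01; -0.008 0 -0.02 -0.06 0.01 0.01; -0.006 0 -0.015 -0.06 0.01 0.01; 0 0 0 -0.05 0 0; 0 0 0 0 0 0"

```text
t: 10.58
tool_pos: [0.6038, 0.1591, 0.2511]
eef_rot: [-0.525, -0.471, 0.536, -0.464]
wrist_force: [-0.7, 0.3, -1.5]
opening: 0.0073
```

```bash
python3 - <<'E'
from final import *
from cell import bot,vision
p,R=target(); delta(bot,p,R)
E
```

```text
t 10.58 pos [0.6038 0.1591 0.2511] q [-0.7618  0.4757  0.6393  1.5663 -0.2951  1.2166 -0.1932] open 0.007296563383129434 F [-0.6758  0.2889 -1.5252]
tool axes
 [[-0.0176  0.992  -0.1251]
 [-0.0035 -0.1252 -0.9921]
 [-0.9998 -0.017   0.0057]]
shift [ 0.0501  0.0111 -0.0144] turn [-0.0147  0.0114  0.7152] deg 40.99178365258203
```

>>> send_rows --rows "0 0 0 0 0 0.06; 0 0 0 0 0 0.09; 0 0 0 0 0 0.1; 0 0 0 0 0 0.1; 0 0 0 0 0 0.1; 0 0 0 0 0 0.1; 0 0 0 0 0 0.08; 0 0 0 0 0 0.05; 0 0 0 0 0 0"

```text
t: 11.33
tool_pos: [0.5998, 0.1487, 0.244]
eef_rot: [0.662, 0.257, -0.355, 0.609]
wrist_force: [0.2, -0.1, -2.1]
opening: 0.007
```

```bash
python3 - <<'E'
from final import *
from cell import bot,vision
p,R=target(); delta(bot,p,R)
E
```

```text
t 11.33 pos [0.5998 0.1487 0.244 ] q [-1.5004  0.2942  1.1549  2.1962  0.3422  0.2606 -0.9084] open 0.006980462320349895 F [ 0.1611 -0.1381 -2.0543]
tool axes
 [[ 0.6165  0.7715 -0.1571]
 [-0.0925 -0.1272 -0.9876]
 [-0.7819  0.6234 -0.0071]]
shift [ 0.0416 -0.0176 -0.0251] turn [-0.0429  0.0259  0.0249] deg 3.203373208262174
```

>>> send_rows --rows "0.01 -0.004 -0.006 -0.01 0.006 0.006; 0.01 -0.004 -0.006 -0.01 0.006 0.006; 0.01 -0.004 -0.006 -0.01 0.006 0.006; 0.005 -0.003 -0.004 -0.005 0.004 0.004; 0 0 0 0 0 0"

```text
t: 11.75
tool_pos: [0.613, 0.1659, 0.2049]
eef_rot: [0.658, 0.261, -0.342, 0.618]
wrist_force: [-0.3, -0.0, -0.1]
opening: 0.0069
```

```bash
python3 - <<'E'
from final import *
from cell import bot,vision
p,R=target(); delta(bot,p,R)
for n in ["wrist","top","scene"]:
    d=vision.snapshot(n); cv2.imwrite(f"pics/{n}7.png",d["color"]); s=bot.sense(); d["pos"]=s["tool_pos"];d["rot"]=s["eef_rot"];np.save(f"pics/{n}70.npy",d,allow_pickle=True)
E
```

```text
t 11.75 pos [0.613  0.1659 0.2049] q [-1.3754  0.3923  1.0251  2.2164  0.3177  0.1319 -0.9199] open 0.006910918503059172 F [-0.3455 -0.0095 -0.1382]
tool axes
 [[ 0.6305  0.7656 -0.1278]
 [-0.0789 -0.1007 -0.9918]
 [-0.7721  0.6354 -0.0031]]
shift [ 0.0045 -0.0011 -0.0062] turn [-0.0174  0.0104  0.0095] deg 1.280469690106019
```

View pics/scene7.png

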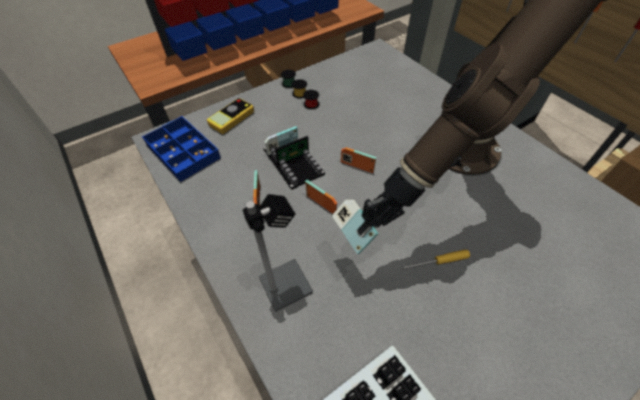

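View pics/top7.png

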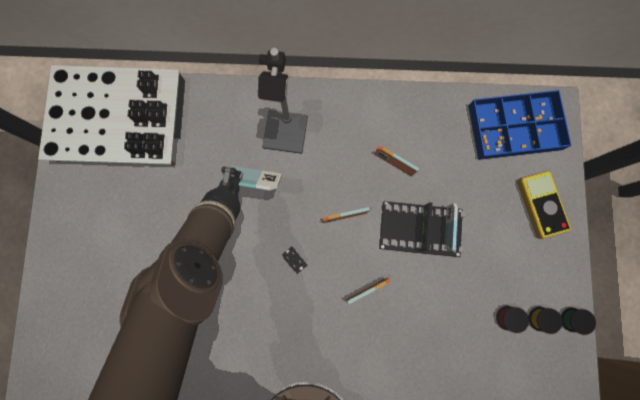

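View pics/wrist7.png

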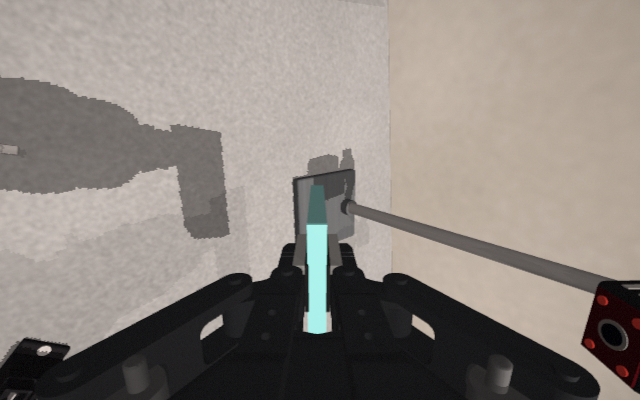

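```bash
python3 - <<'E'
from final import *
d7=np.load("pics/wrist70.npy",allow_pickle=True).item()
R=Ro.from_quat(d7["rot"]).as_matrix(); RG=R@G2T.T; c=d7["pos"]-RG@TG
L=c+RG@np.array([.0375,.004,-.005]); print("label by FK",L,"normal",RG[:,1],"target",gR()[:,1])
corn={"farclip_x60_z21":(.06,.004,.021),"clip2":(.046,.004,.035),"botfrost":(.06,.004,-.035),"clearbot":(-.06,.004,-.035),"label":(.0375,.004,-.005)}
for n,(x0,y0,w,h,f) in {"scene":(320,185,70,75,8),"top":(212,155,80,45,8)}.items():
    d=np.load(f"pics/{n}70.npy",allow_pickle=True).item()
    im=cv2.resize(d["color"][y0:y0+h,x0:x0+w],None,fx=f,fy=f,interpolation=cv2.INTER_CUBIC)
    for k,v in corn.items():
        u=proj(d,c+RG@np.array(v))[0]; print(n,k,u)
        q=((u-[x0,y0]+.5)*f-.5); cv2.circle(im,tuple(int(a) for a in q),4,(0,0,255),1)
    cv2.imwrite(f"pics/{n}7z.png",im)
E
```

```text
label by FK [0.6098 0.095  0.2045] normal [ 0.7653 -0.1014  0.6356] target [ 0.7616 -0.0827  0.6428]
scene farclip_x60_z21 [344.1178 198.9418]
scene clip2 [350.5219 198.8862]
scene botfrost [330.8376 215.085 ]
scene clearbot [355.7935 253.2593]
scene label [342.42   213.2456]
top farclip_x60_z21 [277.8881 184.4163]
top clip2 [270.3561 186.3987]
top botfrost [282.1415 173.1357]
top clearbot [230.66   164.9281]
top label [269.9998 177.4566]
```

View pics/scene7z.png

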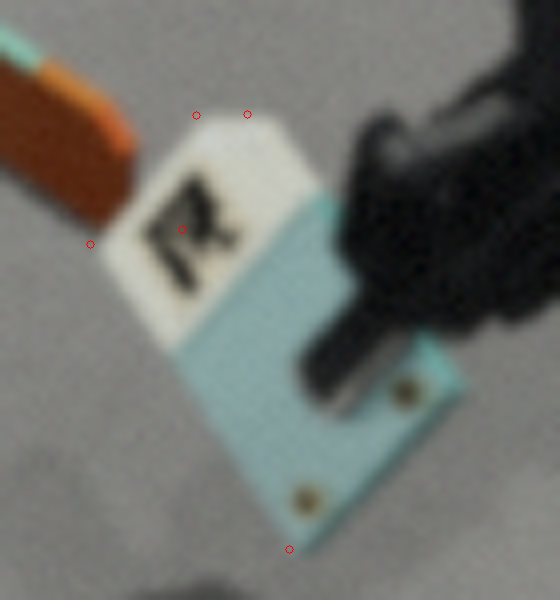

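View pics/top7z.png

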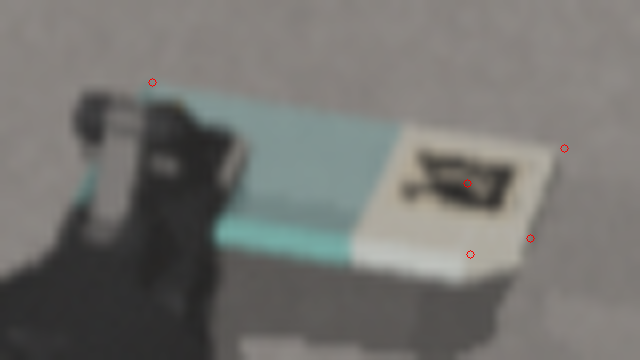

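```bash
sed -i 's/^F=.*/F=np.array([.614,.101,.2]); yaw=-5.8/' final.py; python3 - <<'E'
from final import *
d=np.load("pics/wrist70.npy",allow_pickle=True).item()
R=Ro.from_quat(d["rot"]).as_matrix(); T=np.eye(4);T[:3,:3]=R;T[:3,3]=d["pos"]; d["cam_to_world"]=T@d["tool_from_camera"]
xr=Rz(yaw)[:,0]; n=gR()[:,1]; W=F+.18*n; print("window",W,proj(d,W),"camdist",np.linalg.norm(W-d["cam_to_world"][:3,3]))
s=np.load("pics/scene70.npy",allow_pickle=True).item();t=np.load("pics/top70.npy",allow_pickle=True).item()
RG=R@G2T.T; c=d["pos"]-RG@TG
zs=lambda p:(np.array(p)+.5)/8-.5+[320,185]; zt=lambda p:(np.array(p)+.5)/8-.5+[212,155]
for a,b,g in [((101,248),(553,148),(.06,.004,-.035)),((175,355),(403,122),(.015,.004,-.035))]:
    p,e=tri(s,zs(a),t,zt(b)); print(p,e,"FK",c+RG@np.array(g),"diff",p-(c+RG@np.array(g)))
cv2.imwrite("pics/w7z.png",cv2.resize(d["color"][270:400,560:640],None,fx=4.5,fy=4.5,interpolation=cv2.INTER_CUBIC))
E
```

```text
window [0.7512 0.0871 0.3157] [[610.2109 331.9351]] camdist 0.2700941245504085
[0.6251 0.0739 0.183 ] 0.0011789709682192581 FK [0.6259 0.0703 0.1812] diff [-0.0008  0.0036  0.0017]
[0.6306 0.1178 0.1835] 0.0029319826922853173 FK [0.6317 0.1149 0.1814] diff [-0.001   0.0028  0.0022]
```

View pics/w7z.png

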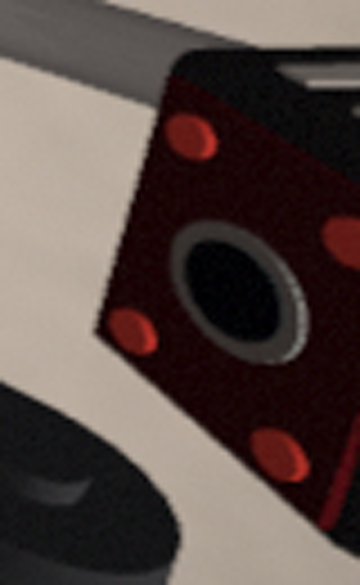

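```bash
sed -i 's/^TG=.*/TG=np.array([-.0308,0,-.0007])/; s/^def target.*/def target(roll=0.0):/; s/    R=gR(); c=/    R=gR()@Ro.from_rotvec([0,roll,0]).as_matrix(); c=/' final.py; python3 - <<'E'
from final import *
from cell import bot
for r in (0,.08,.12): print(r); p,R=target(r); delta(bot,p,R)
E
```

```text
0
t 11.9 pos [0.6133 0.1655 0.2064] q [-1.3778  0.3897  1.0288  2.2161  0.3181  0.1328 -0.9193] open 0.007357977189595727 F [ 0.843  -0.4729 -1.125 ]
tool axes
 [[ 0.6317  0.7646 -0.1283]
 [-0.0783 -0.1017 -0.9917]
 [-0.7713  0.6365 -0.0044]]
shift [ 0.0052 -0.0026 -0.0043] turn [-0.0239  0.0142  0.0081] deg 1.6584591869886771
0.08
t 11.9 pos [0.6133 0.1655 0.2064] q [-1.3778  0.3897  1.0288  2.2161  0.3181  0.1328 -0.9193] open 0.007357977189595727 F [ 0.843  -0.4729 -1.125 ]
tool axes
 [[ 0.6317  0.7646 -0.1283]
 [-0.0783 -0.1017 -0.9917]
 [-0.7713  0.6365 -0.0044]]
shift [-0.0002 -0.0027 -0.0036] turn [-0.0242  0.0942  0.0072] deg 5.586180811803724
0.12
t 11.9 pos [0.6133 0.1655 0.2064] q [-1.3778  0.3897  1.0288  2.2161  0.3181  0.1328 -0.9193] open 0.007357977189595727 F [ 0.843  -0.4729 -1.125 ]
tool axes
 [[ 0.6317  0.7646 -0.1283]
 [-0.0783 -0.1017 -0.9917]
 [-0.7713  0.6365 -0.0044]]
shift [-0.0029 -0.0027 -0.0031] turn [-0.0243  0.1342  0.0067] deg 7.822372673426474
```

Joint 6 is close to its lower limit (0.133 against 0.12). I'll roll the plate a little about its own normal, which leaves the label facing the same way, and see whether that frees the joint.

>>> send_rows --rows "0 0 0 0 0.02 0; 0 -0.001 -0.001 -0.005 0.02 0.001; 0 -0.001 -0.001 -0.005 0.02 0.001; 0 0 0 0 0 0"

```text
t: 12.23
tool_pos: [0.6137, 0.1646, 0.2078]
eef_rot: [0.666, 0.274, -0.324, 0.613]
wrist_force: [0.8, -0.1, -0.6]
opening: 0.0072
```

```bash
python3 - <<'E'
from final import *
from cell import bot
p,R=target(.08); delta(bot,p,R)
E
```

```text
t 12.23 pos [0.6137 0.1646 0.2078] q [-1.2643  0.321   0.8881  2.233   0.7745  0.1191 -1.335 ] open 0.0072499721945543626 F [ 0.8434 -0.0711 -0.6332]
tool axes
 [[ 0.6396  0.7628 -0.0952]
 [-0.0319 -0.0974 -0.9947]
 [-0.768   0.6393 -0.038 ]]
shift [ 0.0008 -0.004  -0.0044] turn [-0.0201  0.0471  0.0033] deg 2.9401371821794826
```

>>> send_rows --rows "-0.006 0 0 0 0.03 0; -0.006 0 0 0 0.04 0; 0 0 0 0 0 0"

```text
t: 12.48
tool_pos: [0.6069, 0.1638, 0.2191]
eef_rot: [0.678, 0.294, -0.3, 0.602]
wrist_force: [0.2, -1.2, -1.5]
opening: 0.0074
```

```bash
python3 - <<'E'
from final import *
from cell import bot
for r in (.12,.2): p,R=target(r); delta(bot,p,R)
E
```

```text
t 12.48 pos [0.6069 0.1638 0.2191] q [-1.118   0.2287  0.7202  2.2559  1.0992  0.1204 -1.6087] open 0.007369631073772996 F [ 0.2367 -1.1825 -1.4903]
tool axes
 [[ 0.6464  0.7612 -0.0524]
 [ 0.0378 -0.1006 -0.9942]
 [-0.7621  0.6406 -0.0938]]
shift [ 0.0113 -0.0061 -0.0043] turn [-0.0233  0.0169 -0.    ] deg 1.64587372084999
t 12.48 pos [0.6069 0.1638 0.2191] q [-1.118   0.2287  0.7202  2.2559  1.0992  0.1204 -1.6087] open 0.007369631073772996 F [ 0.2367 -1.1825 -1.4903]
tool axes
 [[ 0.6464  0.7612 -0.0524]
 [ 0.0378 -0.1006 -0.9942]
 [-0.7621  0.6406 -0.0938]]
shift [ 0.0059 -0.0061 -0.0036] turn [-0.0233  0.0968 -0.0009] deg 5.707023117293287
```

```bash
cat > kin.py <<'E'
from final import *
from scipy.optimize import least_squares
# q, pos, tool axes rows x,y
D=[([-1.2166,.4351,.025,1.5739,-.0116,1.134,-.0751],[.2756,.5605,.2307],[[-.0004,.4412,.8974],[-.0012,.8974,-.4412],[-1,-.0013,.0001]]),
([-.6902,.1354,.1981,1.9795,-.0328,1.0357,.6517],[.4125,.173,.2389],[[-.0061,.4278,.9038],[-.0014,.9039,-.4278],[-1,-.0039,-.0049]]),
([-.119,.2892,.372,1.7567,-.1077,1.1207,1.7779],[.5246,-.1455,.255],[[-.0054,.079,.9969],[-.0058,.9969,-.079],[-1,-.0062,-.0049]]),
([-.61,.4085,1.0636,1.8004,-.3875,1.1704,-.9411],[.5225,-.1302,.2541],[[-.0066,.0528,-.9986],[.0038,-.9986,-.0528],[-1,-.0041,.0064]]),
([-.3287,.6006,.9814,1.7475,-.5609,1.103,-.8518],[.5578,-.2258,.1798],[[.001,-.1189,-.9929],[.0061,-.9929,.1189],[-1,-.0061,-.0002]]),
([-.2308,.7484,.8275,1.8467,-.7152,.869,-.6993],[.5634,-.229,.0483],[[.0038,-.0794,-.9968],[-.002,-.9968,.0794],[-1,.0017,-.0039]]),
([-.3633,.5301,1.0385,1.638,-.4752,1.2497,-.8862],[.5595,-.2296,.2603],[[.0002,-.084,-.9965],[-.0023,-.9965,.084],[-1,.0022,-.0004]]),
([-.7336,.4592,.7223,1.6775,-.3132,1.1736,-.3377],[.5785,.0871,.2291],[[-.044,.916,-.3987],[-.0119,-.3995,-.9167],[-.999,-.0356,.0285]]),
([-.7618,.4757,.6393,1.5663,-.2951,1.2166,-.1932],[.6038,.1591,.2511],[[-.0176,.992,-.1251],[-.0035,-.1252,-.9921],[-.9998,-.017,.0057]]),
([-1.5004,.2942,1.1549,2.1962,.3422,.2606,-.9084],[.5998,.1487,.244],[[.6165,.7715,-.1571],[-.0925,-.1272,-.9876],[-.7819,.6234,-.0071]]),
([-1.3778,.3897,1.0288,2.2161,.3181,.1328,-.9193],[.6133,.1655,.2064],[[.6317,.7646,-.1283],[-.0783,-.1017,-.9917],[-.7713,.6365,-.0044]]),
([-1.2643,.321,.8881,2.233,.7745,.1191,-1.335],[.6137,.1646,.2078],[[.6396,.7628,-.0952],[-.0319,-.0974,-.9947],[-.768,.6393,-.038]]),
([-1.118,.2287,.7202,2.2559,1.0992,.1204,-1.6087],[.6069,.1638,.2191],[[.6464,.7612,-.0524],[.0378,-.1006,-.9942],[-.7621,.6406,-.0938]])]
LO=np.array([-2.62,-.44,-1.27,.08,-1.32,.12,-2.74]);HI=np.array([2.62,2.09,1.32,2.57,4.46,2,2.74])
def rz(a):c,s=np.cos(a),np.sin(a);return np.array([[c,-s,0],[s,c,0],[0,0,1]])
def ry(a):c,s=np.cos(a),np.sin(a);return np.array([[c,0,s],[0,1,0],[-s,0,c]])
G=np.c_[[0,0,1.],[0,1,0],[-1,0,0]] # tool x = last z
def fk(p,q,S):
    o1,o2,o3,o4,o5,o6,o7=p[:7]; t=p[7:10].copy(); 
    R=rz(S[0]*q[0]+o1); t=t+R@p[10:13]
    R=R@ry(q[1]+o2); R=R@rz(S[1]*q[2]+o3); t=t+R@p[13:16]
    R=R@ry(q[3]+o4); R=R@rz(S[2]*q[4]+o5); t=t+R@p[16:19]
    R=R@ry(q[5]+o6); R=R@rz(S[3]*q[6]+o7); t=t+R@p[19:22]
    return t,R@G
def fit():
    best=None
    import itertools
    for S in itertools.product((-1,1),repeat=4):
      for o7 in (0,1.57,3.14,-1.57):
        p0=np.zeros(22);p0[0]=-.1;p0[6]=o7;p0[9]=.3;p0[15]=.4;p0[18]=.4;p0[21]=.3
        def res(p):
            r=[]
            for q,x,R in D:
                t,RR=fk(p,q,S); r+=list((t-x)*3)+list((RR-np.array(R)).ravel())
            return np.array(r+list(.003*(p[7:]-p0[7:]))+list(.003*p[1:6]))
        s=least_squares(res,p0,max_nfev=60)
        if best is None or s.cost<best[0]: best=(s.cost,S,s.x,res)
    return best
if __name__=="__main__":
    b=fit(); print(b[0],b[1],b[2])
    for q,x,R in D:
        t,RR=fk(b[2],q,b[1]); print(1e3*(t-x),np.degrees(np.linalg.norm(Ro.from_matrix(RR.T@np.array(R)).as_rotvec())))
    np.savez("kin.npz",p=b[2],S=b[1])
E
python3 kin.py
```

```text
3.8977099738848816e-07 (-1, -1, -1, -1) [-0.0002 -0.      0.0001 -0.     -0.     -0.      1.5707  0.      0.
  0.286   0.     -0.0365 -0.014  -0.     -0.0166  0.5576 -0.     -0.0003
  0.4276 -0.      0.      0.3658]
[-0.0156  0.0176 -0.0029] 0.004994302208266874
[-0.0421 -0.0018 -0.0203] 0.004900675440868753
[ 0.0187 -0.0101  0.0236] 0.004042916316781554
[ 0.0091 -0.0427 -0.0229] 0.0029023818302040144
[0.0264 0.0151 0.007 ] 0.007705285971604128
[-0.0066  0.0517  0.032 ] 0.006892064051768237
[-0.0275  0.0094 -0.0151] 0.003997314131286244
[ 0.0119 -0.0425  0.0108] 0.0031140896852282184
[ 0.0217 -0.0153 -0.0145] 0.006063526822371175
[-0.0088  0.0361  0.0277] 0.006934144238562492
[ 0.0057 -0.0203 -0.0083] 0.006815332114318
[-0.0069  0.0093  0.0332] 0.00261717624469527
[ 0.0139 -0.0065 -0.0502] 0.006841920779431249
```

```bash
cat > ik.py <<'E'
from kin import *
k=np.load("kin.npz"); P=k["p"];S=k["S"]
def ik(pos,R,q0,w=.0):
    def res(q):
        t,RR=fk(P,q,S); return np.r_[(t-pos)*5,(RR-R).ravel(),w*(q-q0)]
    s=least_squares(res,np.clip(q0,LO+.001,HI-.001),bounds=(LO,HI)); t,RR=fk(P,s.x,S)
    return s.x,np.linalg.norm(t-pos),np.linalg.norm(RR-R)
E
python3 - <<'E'
from ik import *
rng=np.random.default_rng(0); q0=np.array([-1.118,.2287,.7202,2.2559,1.0992,.1204,-1.6087])
for deg in range(-120,121,20):
    p,R=target(np.radians(deg)); best=None
    for i in range(25):
        qs=q0+rng.normal(0,.7,7)*(i>0); q,e1,e2=ik(p,R,qs,1e-4)
        if e1<5e-4 and e2<2e-3:
            m=np.minimum(q-LO,HI-q).min(); 
            if best is None or m>best[0]: best=(m,q)
    print(deg,best and (round(best[0],3),best[1]))
E
```

```text
-120 None
-100 (np.float64(0.185), array([-1.0001,  1.608 ,  1.1164,  1.04  ,  0.2502,  1.8145, -1.0951]))
-80 (np.float64(0.456), array([-1.086 ,  1.3132,  0.8461,  1.2791,  0.3931,  1.5436, -1.2788]))
-60 (np.float64(0.706), array([-1.0955,  1.0017,  0.6009,  1.5272,  0.5902,  1.2937, -1.4602]))
-40 (np.float64(0.816), array([-0.8599,  0.6849,  0.1222,  1.7541,  0.9349,  1.1802, -1.7134]))
-20 (np.float64(0.614), array([-0.4416,  0.493 , -0.3975,  1.9559,  1.2096,  1.0378, -1.8501]))
0 (np.float64(0.407), array([-0.355 ,  0.2909, -0.2876,  2.1553,  1.351 ,  0.5268, -1.8716]))
20 (np.float64(0.115), array([-0.8056,  0.2007,  0.5788,  2.3228,  4.1777,  0.2354,  1.7828]))
40 None
60 (np.float64(0.0), array([ 1.1113,  0.8957, -1.27  ,  2.1178, -0.8737,  0.356 ,  1.3022]))
80 (np.float64(0.287), array([ 0.934 ,  0.9161, -0.8505,  1.9446, -1.0332,  0.9756,  1.59  ]))
100 (np.float64(0.417), array([ 0.8556,  1.1365, -0.7894,  1.7146, -0.9025,  1.3337,  1.5556]))
120 (np.float64(0.367), array([ 0.7777,  1.3828, -0.8614,  1.457 , -0.7867,  1.6332,  1.4648]))
```

```bash
cat >> ik.py <<'E'
def jac(q):
    t0,R0=fk(P,q,S);J=np.zeros((6,7))
    for i in range(7):
        d=np.zeros(7);d[i]=1e-5;t,R=fk(P,q+d,S);J[:3,i]=(t-t0)/1e-5;J[3:,i]=Ro.from_matrix(R@R0.T).as_rotvec()/1e-5
    return J
def track(q,wps,n=60):
    out=[q]
    for p,R in wps:
        t0,R0=fk(P,q,S);w=Ro.from_matrix(R@R0.T).as_rotvec()
        for i in range(1,n+1):
            pt=t0+(p-t0)*i/n;Rt=Ro.from_rotvec(w*i/n).as_matrix()@R0
            for _ in range(2):
                t,Rc=fk(P,q,S);e=np.r_[pt-t,Ro.from_matrix(Rt@Rc.T).as_rotvec()]
                J=jac(q);q=np.clip(q+J.T@np.linalg.solve(J@J.T+1e-5*np.eye(6),e),LO,HI)
        out.append(q)
    return out
E
python3 - <<'E'
from ik import *
from cell import bot
q0=bot.sense()["qpos"]; t,R=fk(P,q0,S); print(t)
for r in (-.3,-.45,-.6):
    p,Rt=target(r); print(r,track(q0,[(p,Rt)])[-1], "via", track(q0,[(t+[-.02,0,.05],R),(p+[0,0,.05],Rt),(p,Rt)])[1:])
E
```

```text
[0.6069 0.1638 0.2191]
-0.3 [-1.181   0.4834  0.6223  2.049   0.8598  0.563  -1.5798] via [array([-1.0674,  0.08  ,  0.5712,  2.221 ,  0.8871,  0.3176, -1.3782]), array([-1.1548,  0.3892,  0.5685,  1.9991,  0.8262,  0.6845, -1.486 ]), array([-1.1584,  0.4763,  0.5893,  2.0474,  0.8806,  0.5772, -1.5983])]
-0.45 [-1.1802  0.5832  0.6046  1.9531  0.7803  0.7165 -1.5538] via [array([-1.0674,  0.08  ,  0.5712,  2.221 ,  0.8871,  0.3176, -1.3782]), array([-1.1626,  0.4955,  0.5673,  1.9107,  0.7748,  0.8238, -1.484 ]), array([-1.1589,  0.5755,  0.5718,  1.9513,  0.8016,  0.7313, -1.5723])]
-0.6 [-1.1709  0.6875  0.5965  1.8512  0.7141  0.8641 -1.5283] via [array([-1.0674,  0.08  ,  0.5712,  2.221 ,  0.8871,  0.3176, -1.3782]), array([-1.1583,  0.6049,  0.57  ,  1.8165,  0.7261,  0.9583, -1.4732]), array([-1.1511,  0.6793,  0.5644,  1.8495,  0.7356,  0.8788, -1.5467])]
```

>>> send_rows --rows "-0.015 0 0 0 0 0; -0.01 0 0 0 -0.03 0; 0 0 0 0 -0.05 0; 0 0 0 0 -0.06 0; 0 0 0 0 -0.06 0; 0 0 0 0 -0.06 0; 0 0 0 0 -0.06 0; 0 0 0 0 -0.05 0; 0 0 0 0 -0.03 0; 0 0 0 0 0 0"

```text
t: 13.32
tool_pos: [0.576, 0.1637, 0.2292]
eef_rot: [0.596, 0.177, -0.457, 0.636]
wrist_force: [0.7, 0.0, -0.7]
opening: 0.0071
```

```bash
python3 - <<'E'
from final import *
from cell import bot
p,R=target(-.3); delta(bot,p,R)
E
```

```text
t 13.32 pos [0.576  0.1637 0.2292] q [-1.2162  0.3423  0.5753  2.0406  0.7389  0.7564 -1.4774] open 0.007140935219358112 F [ 0.7259  0.0073 -0.738 ]
tool axes
 [[ 0.519   0.7926 -0.3201]
 [-0.3716 -0.1281 -0.9195]
 [-0.7698  0.5962  0.228 ]]
shift [ 0.0599  0.0145 -0.0292] turn [-0.0271  0.0246  0.0703] deg 4.540073782194465
```

Joint 6 is now at 0.76, well off its limit. Closing in on the target.

>>> send_rows --rows "0.012 0.003 -0.006 -0.005 0.005 0.014; 0.012 0.003 -0.006 -0.006 0.005 0.014; 0.012 0.003 -0.006 -0.006 0.005 0.014; 0.012 0.003 -0.006 -0.005 0.005 0.014; 0.008 0.002 -0.004 -0.005 0.004 0.01; 0 0 0 0 0 0; 0 0 0 0 0 0"

```text
t: 13.9
tool_pos: [0.6191, 0.1718, 0.1811]
eef_rot: [0.596, 0.181, -0.434, 0.651]
wrist_force: [0.5, 0.8, -1.2]
opening: 0.0068
```

```bash
python3 - <<'E'
from final import *
from cell import bot
p,R=target(-.3); delta(bot,p,R)
E
```

```text
t 13.9 pos [0.6191 0.1718 0.1811] q [-1.1622  0.4714  0.5877  2.0407  0.8124  0.5844 -1.5369] open 0.00683844273769719 F [ 0.4884  0.7663 -1.2058]
tool axes
 [[ 0.5575  0.7811 -0.2812]
 [-0.3492 -0.0867 -0.933 ]
 [-0.7531  0.6184  0.2244]]
shift [0.0038 0.0099 0.0034] turn [ 0.0022 -0.0045  0.0321] deg 1.8640843281945463
```

>>> send_rows --rows "0.002 0.005 0.002 0.001 -0.002 0.013; 0.002 0.005 0.001 0.001 -0.002 0.013; 0 0.001 0 0 0 0.008; 0 0 0 0 0 0; 0 0 0 0 0 0"

```text
t: 14.32
tool_pos: [0.6284, 0.1662, 0.1873]
eef_rot: [0.6, 0.169, -0.425, 0.657]
wrist_force: [-0.3, 0.0, -0.9]
opening: 0.0072
```

```bash
python3 - <<'E'
from final import *
from cell import bot
p,R=target(-.3); delta(bot,p,R)
E
```

```text
t 14.32 pos [0.6284 0.1662 0.1873] q [-1.1775  0.478   0.6178  2.0481  0.8632  0.5671 -1.5822] open 0.007226394215115516 F [-0.2665  0.0478 -0.8641]
tool axes
 [[ 0.5822  0.7607 -0.287 ]
 [-0.355  -0.0798 -0.9315]
 [-0.7314  0.6442  0.2236]]
shift [ 0.0013 -0.0018 -0.0006] turn [-0.0029 -0.0012 -0.0011] deg 0.19141823181266865
```

Within 2 mm and 0.2°. One fine correction, then a check in all three cameras.

>>> send_rows --rows "0.001 -0.002 -0.001 -0.002 -0.001 -0.001; 0 0 0 0 0 0; 0 0 0 0 0 0"

```text
t: 14.57
tool_pos: [0.6274, 0.1674, 0.1852]
eef_rot: [0.599, 0.17, -0.425, 0.657]
wrist_force: [-1.1, -0.3, -1.3]
opening: 0.0072
```

```bash
python3 - <<'E'
from final import *
from cell import bot,vision
p,R=target(-.3); delta(bot,p,R)
for n in ["wrist","top","scene"]:
    s=bot.sense(); d=vision.snapshot(n); d["pos"]=s["tool_pos"];d["rot"]=s["eef_rot"];np.save(f"pics/{n}80.npy",d,allow_pickle=True)
    cv2.imwrite(f"pics/{n}8.png",d["color"])
Rm=Ro.from_quat(d["rot"]).as_matrix(); RG=Rm@G2T.T; c=d["pos"]-RG@TG
print("label FK",c+RG@np.array([.0375,.004,-.005]),"normal",RG[:,1],gR()[:,1])
corn=[(.06,.004,.021),(.046,.004,.035),(.06,.004,-.035),(-.06,.004,-.035),(.0375,.004,-.005),(.015,.004,-.035),(.015,.004,.035)]
np.save("pics/corn8.npy",[c+RG@np.array(v) for v in corn])
for n,(x0,y0,w,h,f) in {"scene":(315,185,75,75,8),"top":(212,150,80,60,8)}.items():
    d=np.load(f"pics/{n}80.npy",allow_pickle=True).item()
    im=cv2.resize(d["color"][y0:y0+h,x0:x0+w],None,fx=f,fy=f,interpolation=cv2.INTER_CUBIC)
    for v in corn:
        u=proj(d,c+RG@np.array(v))[0]; q=((u-[x0,y0]+.5)*f-.5); cv2.circle(im,tuple(int(a) for a in q),4,(0,0,255),1); print(n,v,q)
    cv2.imwrite(f"pics/{n}8z.png",im)
E
```

```text
t 14.57 pos [0.6274 0.1674 0.1852] q [-1.1781  0.4812  0.6158  2.0489  0.8627  0.5661 -1.5843] open 0.007216935414598026 F [-1.0998 -0.2633 -1.3445]
tool axes
 [[ 0.5811  0.7621 -0.2857]
 [-0.3549 -0.0786 -0.9316]
 [-0.7324  0.6427  0.2248]]
shift [0.0007 0.0004 0.0007] turn [-0.0011 -0.0012  0.0004] deg 0.09430125246585735
label FK [0.6134 0.1019 0.1999] normal [ 0.7621 -0.0786  0.6427] [ 0.7621 -0.0774  0.6428]
scene (0.06, 0.004, 0.021) [264.0463 151.6773]
scene (0.046, 0.004, 0.035) [313.9572 170.8942]
scene (0.06, 0.004, -0.035) [134.0105 238.5593]
scene (-0.06, 0.004, -0.035) [261.5473 605.3499]
scene (0.0375, 0.004, -0.005) [226.5281 259.3635]
scene (0.015, 0.004, -0.035) [180.2116 371.432 ]
scene (0.015, 0.004, 0.035) [349.9276 265.7381]
top (0.06, 0.004, 0.021) [474.5811 272.5778]
top (0.046, 0.004, 0.035) [404.6895 280.2508]
top (0.06, 0.004, -0.035) [564.0025 192.0492]
top (-0.06, 0.004, -0.035) [197.7908  87.4083]
top (0.0375, 0.004, -0.005) [445.2652 213.362 ]
top (0.015, 0.004, -0.035) [424.0441 152.0576]
top (0.015, 0.004, 0.035) [303.7319 250.2806]
```

View pics/scene8z.png

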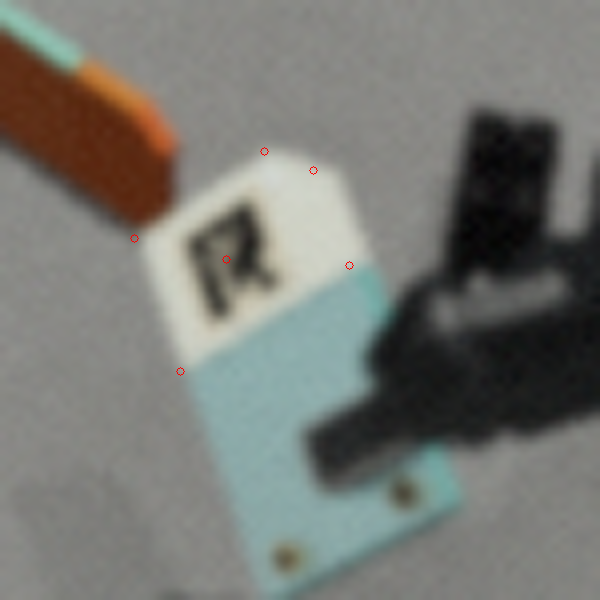

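View pics/top8z.png

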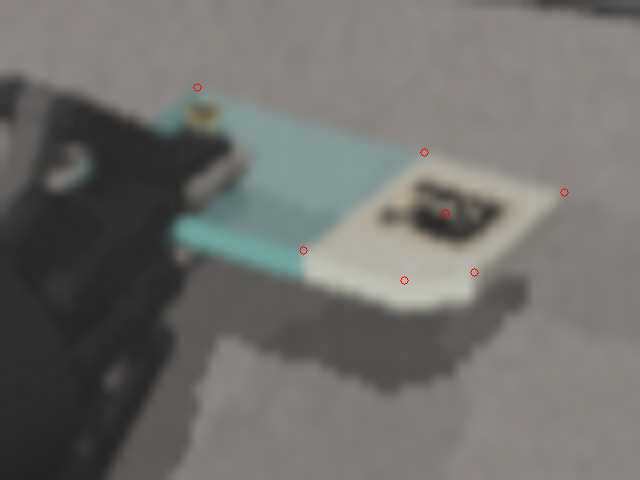

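View pics/wrist8.png

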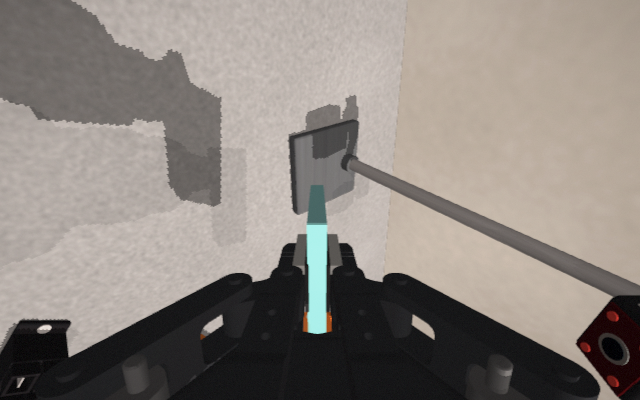

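View pics/top8.png

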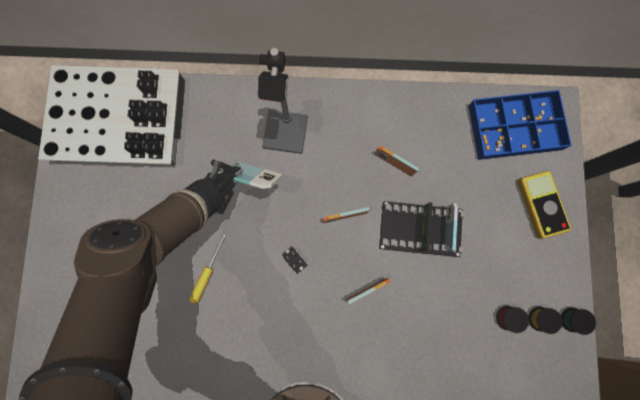

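```bash
python3 - <<'E'
from final import *
d=np.load("pics/wrist80.npy",allow_pickle=True).item()
R=Ro.from_quat(d["rot"]).as_matrix(); T=np.eye(4);T[:3,:3]=R;T[:3,3]=d["pos"]; d["cam_to_world"]=T@d["tool_from_camera"]
W=F+.18*gR()[:,1]; print("lens pred",proj(d,W),"seen ~ (612,348)")
s=np.load("pics/scene80.npy",allow_pickle=True).item();t=np.load("pics/top80.npy",allow_pickle=True).item();C=np.load("pics/corn8.npy")
zs=lambda p:(np.array(p)+.5)/8-.5+[315,185]; zt=lambda p:(np.array(p)+.5)/8-.5+[212,150]
for a,b,i in [((145,237),(560,193),2),((190,367),(415,155),5),((232,262),(448,212),4)]:
    p,e=tri(s,zs(a),t,zt(b)); print(p,"gap",e,"FK",C[i],"diff",p-C[i])
# bystanders: compare top before/after
a=cv2.imread("pics/top0.png").astype(int);b=cv2.imread("pics/top8.png").astype(int)
for n,(x,y,w,h) in {"rack_b+card":(412,195,60,65),"relay":(280,243,30,32),"driver_tip":(212,232,18,20),"driver":(188,255,30,50),"oranges":(318,145,105,160)}.items():
    print(n,np.abs(a-b)[y:y+h,x:x+w].mean().round(2))
cv2.imwrite("pics/drv.png",np.hstack([cv2.resize(v[225:310,180:240].astype(np.uint8),None,fx=5,fy=5) for v in (a,b)]))
E
```

```text
lens pred [[612.436  347.9182]] seen ~ (612,348)
[0.6229 0.072  0.185 ] gap 0.0021959598120198697 FK [0.6244 0.0703 0.183 ] diff [-0.0015  0.0017  0.0019]
[0.6354 0.1144 0.1765] gap 0.00015439902898509665 FK [0.6373 0.1122 0.1729] diff [-0.0019  0.0022  0.0036]
[0.6131 0.1022 0.199 ] gap 0.0025637631577332728 FK [0.6134 0.1019 0.1999] diff [-0.0003  0.0003 -0.0009]
rack_b+card 7.84
relay 8.98
driver_tip 6.05
driver 15.46
oranges 11.57
```

View pics/drv.png

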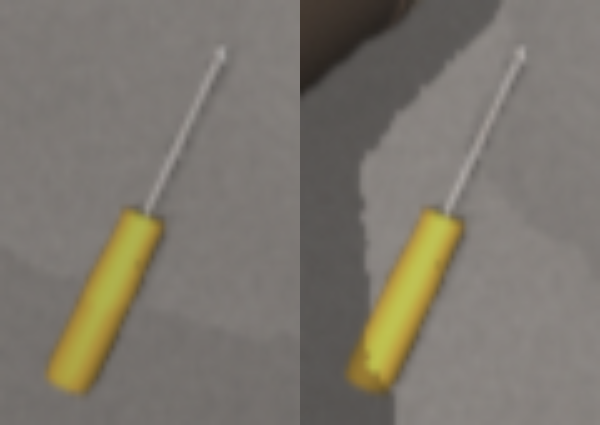

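>>> send_rows --rows "0 0.001 0.001 0 0 0; 0 0 0 0 0 0; 0 0 0 0 0 0; 0 0 0 0 0 0; 0 0 0 0 0 0; 0 0 0 0 0 0"

```text
t: 15.22
tool_pos: [0.6281, 0.1659, 0.1862]
eef_rot: [0.599, 0.17, -0.425, 0.657]
wrist_force: [-0.1, 0.3, -1.4]
opening: 0.0074
```

```bash
python3 - <<'E'
from final import *
from cell import bot,vision
p,R=target(-.3); delta(bot,p,R); print(bot.sense()["dq"])
d=vision.snapshot("scene"); cv2.imwrite("pics/scene9.png",d["color"])
for _ in range(4): vision.snapshot("wrist")
delta(bot,p,R); s=bot.sense(); print(s["dq"])
RG=Ro.from_quat(s["eef_rot"]).as_matrix()@G2T.T; print("label",s["tool_pos"]-RG@TG+RG@np.array([.0375,.004,-.005]))
E
```

```text
t 15.22 pos [0.6281 0.1659 0.1862] q [-1.1757  0.4792  0.6161  2.0486  0.8626  0.5664 -1.5811] open 0.007441524590044227 F [-0.1243  0.2769 -1.4481]
tool axes
 [[ 0.5809  0.762  -0.2862]
 [-0.3553 -0.0789 -0.9314]
 [-0.7323  0.6428  0.2249]]
shift [ 0.0006 -0.0008 -0.0007] turn [-0.0014 -0.0008  0.0005] deg 0.0975234034375902
[ 0.0004  0.0004 -0.0003  0.0003  0.0001  0.     -0.0005]
t 15.47 pos [0.6281 0.1659 0.1862] q [-1.1757  0.4792  0.6161  2.0485  0.8627  0.5664 -1.5812] open 0.007260472550540357 F [ 0.2045  0.3703 -0.7706]
tool axes
 [[ 0.581   0.762  -0.2862]
 [-0.3553 -0.079  -0.9314]
 [-0.7323  0.6428  0.2248]]
shift [ 0.0006 -0.0008 -0.0007] turn [-0.0015 -0.0008  0.0004] deg 0.10011709762637773
[-0.001   0.0007  0.0011  0.0001 -0.0021  0.0005 -0.0005]
label [0.6141 0.1005 0.201 ]
```

View pics/scene9.png

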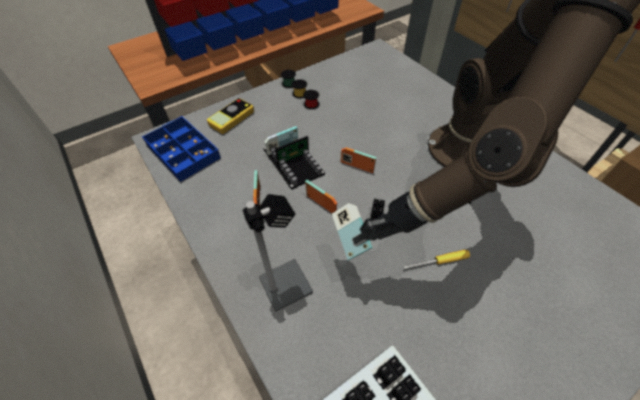

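The guard is held still with its label at the reading point, facing the reader. Nothing else has moved, so I'm handing in.

```bash
python3 -c "
from cell import bot
print(bot.sign_off()); print(bot.sense()['t'])"
```

```text
the job is handed in; nothing more can be done
None
the job is handed in; nothing more can be done
```

I lifted the guard at the reader's end of the rack straight out of its slot. I held it only by the clear part, with the pads about 35 mm from the frosted end. I handed in at 15.5 s with the guard still held in front of the reader.

**Last checks that passed**
- **Position:** by the arm's own reading, the label centre is at (0.614, 0.1005, 0.201) m, about 1 mm from the measured reading point (0.614, 0.101, 0.200).
- **Facing:** the label's normal is within about 0.1° of the measured reader axis, 40° up with a yaw of -5.8°. The two fixed cameras gave yaws from -4.9° to -6.8°, so the true facing could be off by about 1°.
- **Reader:** its lens appeared in the wrist camera within a pixel of where I expected it.
- **Stillness:** the joints were at rest to within about 0.002 rad/s, and the grip opening was steady at 7.3 mm on the 8 mm plate.
- **Other things:** by eye, the other guard, the card, the relay, the screwdriver and the orange look-alikes are unmoved. My image-difference numbers were no use for this because of changed shadows.

**Checks that disagreed or came close**
- **Camera positions:** before a last shift of about 1.5 mm, the cameras put the plate's lower corners 3 to 5 mm from the arm's reading. The label centre agreed within about 1 mm.
- **Joint 6:** on the way in, it briefly read 0.119, just below its listed lower limit of 0.12. I backed out and turned the guard about 17° in its own plane, which does not change where the label faces. The joint finished at 0.57.

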